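Release the latched mode key on the signal generator

ROBOT

A 6-joint arm with a two-finger parallel gripper is mounted at the origin on the work surface. World frame = base frame: x ahead of the robot, y to its left, z up, the work surface at z = 0. Lengths are in m, angles in degrees, forces in N, time in s.
With the tool pointing down it reaches from about 0.25 to 0.775 m from the base axis. Payload 8.9 kg.
Tool frame: the origin (TCP) lies midway between the tips of the shut fingers; the grasp point (between the pads) lies 19 mm behind it; z points along the fingers, x is the direction in which the jaws open and shut, and the axes are right-handed (so a half turn about z gives the same grasp; the last joint's range is limited). The gripper opens to 85 mm and grips with 20 to 120 N. Pads are 22 mm wide; open, the fingers measure 114 mm over their backs; the gripper's body (76 mm by 85 mm) begins 54 mm behind the grasp point. The pads swing forward as they close: fully open they stand 13 mm farther back than shut.
Start: joints at [58.367, 16.656, -8.789, 64.555, 0, 82.019], TCP at [0.211, 0.481, 0.231] pointing down, gripper open.
Joint ranges: [-144.48, 144.48], [-52.06, 99.96], [-74.48, 78.29], [-112.23, 115.85], [-86.99, 84.42], [-180, 180]. Speed limits (degrees/s): [127.2, 127.2, 159.86, 180, 180, 180].

INTERFACE

Orientations are given as a 3x3 rotation matrix whose columns are the frame's x, y, z axes.
In Python, from plant import observe, snapshot, get_calibration, job_done gives the robot as it stands.
- The arm moves only by the tool step_arm, never from a script. Its argument "deltas" is a list of rows, each an object of numbers: "tx", "ty", "tz": the shift along the tool's x, y, z in m; "turn": the turn about the tool's z in degrees. In form: [{"tx": .., "ty": .., "tz": .., "turn": ..}, ...]. A call has 1 to 8 rows; each row is the pose to reach, as a shift and turn from the pose measured when the call began, along the tool's axes at that moment; what a row does not reach only later rows make up. A row lasts 1/8 s, in which the tool goes at most 62.5 mm and 10.7 degrees, less where a joint would pass 70% of its speed; a pose out of reach is approached as far as the arm can. A call with a gripper value outside its range is refused whole. "jaw" is the closure, from -1 (fully open) to 1 (shut), so that 0 is half open, set as the call begins (left out, the last holds). The fingers move at their own pace and stop on an object; "force" is the grip in N (left out, the last holds). Time passes only in rows, so rows that repeat a pose let the fingers close. It gives the time, the measured TCP pose, the force and the opening at its end, in the units of the state.
- observe(): the state, without advancing time (a new reading comes with each control period).
- snapshot(name): name is "scene" or "top"; returns the picture (384x512x3 uint8, blue, green, red); there is no depth.
- get_calibration(name): a dict with "fx", "fy", "cx", "cy" (pixels), "k1" (the pictures are not rectified: a ray, as slopes to the right and down, at radius r is drawn at 1 + k1 r^2 times it, then the intrinsics apply), "origin" and "rotation" of the camera in the world. Camera axes: x right, y up, looking along -z (the intrinsics and any distortion apply to the point x, -y, -z); pixel columns grow to the right and rows downward; lengths in m; the calibration is good to about 2 mm. A picture is of the moment at which its call begins. get_calibration takes no time and is no camera call.
- job_done(): hands the job in, once; it reports no verdict.
The state is a dict: "clock": time; "joint_positions": joint angles; "joint_velocities": joint speeds; "tau": joint torques, N m; "eef_pos": TCP position; "tool_rot": TCP orientation; "wrist_force": force on the tool from outside, world axes, zero at the start; "torque": the same for the moment, N m; "grip_width": opening from 0.0 (shut) to 1.0 (fully open).
Only numpy, scipy, OpenCV 4.12 (cv2) and the standard library are available. Lean on these libraries where they do the work, as an engineer would, in place of code of your own. Each camera call takes 0.05 s, during which the arm holds its last target.

TASK

One of the four white mode keys on the signal generator is latched slightly down, which is hard to see: feel for it by tapping the keys lightly with a fingertip, and press that key right in so that it lets go and comes up, leaving all four keys fully up. Do not push any of the other keys in more than about half-way, and do not pick up or shift the things standing around.

Things in the scene. Friction and masses are not known exactly. Their poses are not given: they have to be found in the camera images.
- generator: signal generator lying flat, fixed: grey box with a green top plate, 200 mm (its x) by 320 mm (its y), top face 50 mm above the table. Origin: centre of its underside; x away from the robot to the screen, z up. On a dark strip in its near half four white keys stand in a row (x = -55 mm; y = -69, -23, 23, 69 mm); in the far half a screen, a black knob (18 mm tall), two sockets (15 mm tall).
- key_a_top (a point): centre of the top of a white key, 20 mm wide, 46 mm apart, letters in any order. Top is 62 mm above the table when up, 58.5 latched, 55 fully in; black collar 27 mm wide, 3 mm high. An up key gives at 2.5 N, then 0.8 N per mm, and springs back. The one latched key, any of the four, feels hard up to 5 N; pushed to its stop (about 8 N) it lets go below 57 mm and rises fully when the finger leaves.
- key_b_top (a point): centre of the top of a white key, 20 mm wide, 46 mm apart, letters in any order. Top is 62 mm above the table when up, 58.5 latched, 55 fully in; black collar 27 mm wide, 3 mm high. An up key gives at 2.5 N, then 0.8 N per mm, and springs back. The one latched key, any of the four, feels hard up to 5 N; pushed to its stop (about 8 N) it lets go below 57 mm and rises fully when the finger leaves.
- key_c_top (a point): centre of the top of a white key, 20 mm wide, 46 mm apart, letters in any order. Top is 62 mm above the table when up, 58.5 latched, 55 fully in; black collar 27 mm wide, 3 mm high. An up key gives at 2.5 N, then 0.8 N per mm, and springs back. The one latched key, any of the four, feels hard up to 5 N; pushed to its stop (about 8 N) it lets go below 57 mm and rises fully when the finger leaves.
- key_d_top (a point): centre of the top of a white key, 20 mm wide, 46 mm apart, letters in any order. Top is 62 mm above the table when up, 58.5 latched, 55 fully in; black collar 27 mm wide, 3 mm high. An up key gives at 2.5 N, then 0.8 N per mm, and springs back. The one latched key, any of the four, feels hard up to 5 N; pushed to its stop (about 8 N) it lets go below 57 mm and rises fully when the finger leaves.
- dust_cap: a small yellow plastic cap, 20 mm across, 17 mm tall, standing on top of the generator; origin at the centre of its underside. Only stands about: leave it alone.
- adapter: a small brass barrel adapter, 18 mm across, 30 mm tall, standing on end on top of the generator; origin at the centre of its underside. Only stands about: leave it alone.
- mug: a blue mug, 76 mm across, 85 mm tall, beside the generator; origin at the centre of its underside. Only stands about: leave it alone.
- screwdriver: a screwdriver, 160 mm long, lying beside the generator; origin under the middle of it, its x axis points along it to the tip. Only stands about: leave it alone.
- spool: a flat-standing reel with black flanges, 60 mm across, 36 mm tall; origin at the centre of its underside. Only stands about: leave it alone.
- jar: a small amber jar with a black lid, 56 mm across, 70 mm tall; origin at the centre of its underside. Only stands about: leave it alone.
- meter: a grey handheld meter lying on its back, 150 x 78 x 40 mm; origin at the centre of its underside. Only stands about: leave it alone.

How it is judged (in metres and radians):
On the way, in this order (a step that is already met when the one before it is completed fails the run):
1. the latched key is pressed in past 5 mm of its 7 mm travel (z of any of key_a_top, key_b_top, key_c_top, key_d_top in the frame of generator below 0.057 m), for 0.02 s.
2. all four keys are up (z of each of key_a_top, key_b_top, key_c_top, key_d_top in the frame of generator above 0.0608 m), for 0.2 s.
At the end, for the whole second after the job is handed in: all four keys within 1.2 mm of fully up, and every loose thing at rest within 20 mm of where it started (all of step 2 and distance of each of dust_cap, adapter, mug, screwdriver, spool, jar, meter from where it was at the start of the episode below 0.02 m and linear speed of each of dust_cap, adapter, mug, screwdriver, spool, jar, meter below 0.02 m/s); the robot touches nothing.
It fails at once if a key that was up is pushed in more than 4.2 mm of its 7 mm travel ((distance of key_a_top from where it was at the start of the episode above 0.0042 m and z of key_a_top in the frame of generator below 0.0578 m) or (distance of key_b_top from where it was at the start of the episode above 0.0042 m and z of key_b_top in the frame of generator below 0.0578 m) or (distance of key_c_top from where it was at the start of the episode above 0.0042 m and z of key_c_top in the frame of generator below 0.0578 m) or (distance of key_d_top from where it was at the start of the episode above 0.0042 m and z of key_d_top in the frame of generator below 0.0578 m)).
It fails at once if a thing standing around is lifted, carried or shifted more than 20 mm (distance of any of dust_cap, adapter, mug, screwdriver, spool, jar, meter from where it was at the start of the episode above 0.02 m).
It also fails if it takes over 56 s, if anything falls off the work surface, if the arm or the gripper's body presses on something with over 40 N, if the wrist force passes 120 N, or if a joint passes its speed limit or range.

## Working session

There is one attempt and no reset: what is moved stays moved. The work goes in short steps, Python scripts to look and compute and a tool call to move; the robot and the scene stay as the last step left them, time stands still between calls to the robot, and variables do not carry over. Pictures are saved under pics/ and viewed, and the job is handed in when it is done.

Besides the shell and the picture viewer there is one more tool, called after "Call:" as a command line: name --argument value ..., lists and objects as JSON in quotes. step_arm: Moves the arm, as the interface text tells. Its arguments: {"type":"object","properties":{"deltas":{"type":"array","items":{"type":"object","properties":{"tx":{"type":"number"},"ty":{"type":"number"},"tz":{"type":"number"},"turn":{"type":"number"}}}},"jaw":{"type":"number"},"force":{"type":"number"}},"required":["deltas"]}

```bash
mkdir -p pics; ls
python3 - <<'E'
from plant import *
import cv2
for n in("scene","top"):
    cv2.imwrite(f"pics/{n}0.png",snapshot(n)); print(n,get_calibration(n))
print(observe())
E
```

```text
pics
scene {'fx': 444.30838133140423, 'fy': 444.30838133140423, 'cx': 252.55760884340054, 'cy': 187.36330289331121, 'k1': 0.06086542104154304, 'origin': array([ 1.05936232, -0.51645931,  1.00189292]), 'rotation': array([[ 0.75777303, -0.50348296,  0.41507221],
       [ 0.65244278,  0.57495762, -0.49370249],
       [ 0.00992185,  0.6449253 ,  0.7641812 ]])}
top {'fx': 452.5457499213558, 'fy': 452.5457499213558, 'cx': 259.8203455470525, 'cy': 196.46104060973272, 'k1': 0.058989984364978286, 'origin': array([0.34593139, 0.06706798, 1.15999336]), 'rotation': array([[-1.67540429e-02,  9.75978605e-01, -2.17221235e-01],
       [-9.99850346e-01, -1.72905003e-02, -5.69110029e-04],
       [-4.31130304e-03,  2.17179192e-01,  9.76122232e-01]])}
{'clock': 0.1, 'joint_positions': array([ 5.83650647e+01,  1.66865720e+01, -8.82392120e+00,  6.45571611e+01,
       -6.98440231e-04,  8.20210070e+01]), 'joint_velocities': array([ 0.07789189, -0.07950869,  0.11114072, -0.01402416,  0.04589127,
        0.04394778]), 'tau': array([ 2.13059662e-03, -5.37977529e+01,  3.31918788e+01,  9.25241795e-03,
       -1.95252014e-04,  1.90375647e-05]), 'eef_pos': array([0.21042915, 0.48056148, 0.23080024]), 'tool_rot': array([[ 4.01243194e-01,  9.15971358e-01, -6.08951449e-04],
       [ 9.15970812e-01, -4.01243627e-01, -1.01172656e-03],
       [-1.17105044e-03, -1.51833355e-04, -9.99999303e-01]]), 'wrist_force': array([-0.04834158,  0.17344317, -0.72968179]), 'torque': array([-0.00896216,  0.00696135,  0.01888443]), 'grip_width': 1.0007901560938572}
```

View pics/top0.png

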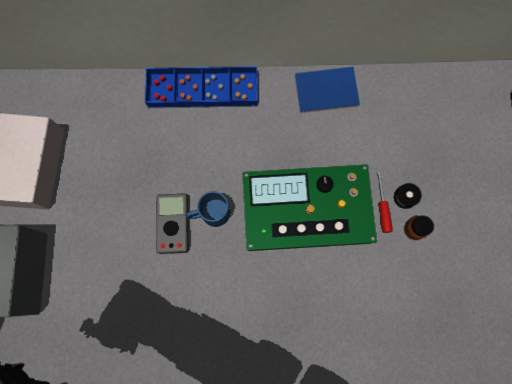

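View pics/scene0.png

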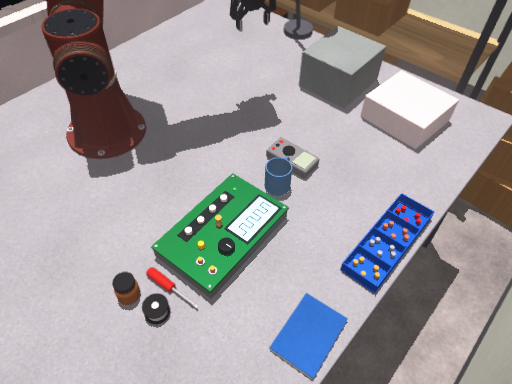

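```bash
cat > h.py <<'E'
from plant import *
import numpy as np, cv2
def cast(n,u,v,z):
    c=get_calibration(n)
    d=np.array([(u-c['cx'])/c['fx'],(v-c['cy'])/c['fy']]); r=np.linalg.norm(d); s=r
    for _ in range(20): s=r/(1+c['k1']*s*s)
    d=d*s/r
    w=c['rotation']@np.array([d[0],-d[1],-1]); o=c['origin']
    return o+w*(z-o[2])/w[2]
E
python3 - <<'E'
from h import *
for n,roi in(("top",(220,215,365,245)),("scene",(170,185,240,245))):
    im=cv2.imread(f"pics/{n}0.png"); x0,y0,x1,y1=roi
    s=im[y0:y1,x0:x1].astype(int)
    m=((s.min(2)>150)&(s.max(2)-s.min(2)<50)).astype(np.uint8)
    k,_,st,ce=cv2.connectedComponentsWithStats(m)
    for i in range(1,k):
        if st[i,4]>8:
            u,v=ce[i]+[x0,y0]; print(n,st[i],u.round(1),v.round(1),cast(n,u,v,.062).round(4))
for nm,u,v,z in(("adapter",310,209,.08),("cap",342,204,.067),("c1",247,246,.05),("c2",374,239,.05),("c3",365,168,.05),("c4",246,174,.05)): print(nm,cast("top",u,v,z).round(3))
cv2.imwrite("pics/crop.png",cv2.resize(cv2.imread("pics/scene0.png")[170:300,140:300],None,fx=4.5,fy=4.5,interpolation=2))
E
```

```text
top [115   7   8   8  47] 338.4 225.3 [ 0.5146 -0.1232  0.062 ]
top [96  9  8  7 44] 319.2 226.9 [ 0.5115 -0.0762  0.062 ]
top [59 11  7  7 43] 282.1 228.9 [0.5081 0.0146 0.062 ]
top [77 10  8  7 42] 300.8 227.9 [ 0.5099 -0.0311  0.062 ]
scene [   0    0   48   44 1087] 185.8 199.3 [ 0.4409 -0.0598  0.062 ]
scene [50  9  7  6 36] 223.1 196.6 [0.5102 0.0132 0.062 ]
scene [39 19  7  7 37] 211.9 207.0 [ 0.5119 -0.0324  0.062 ]
scene [27 31  7  6 36] 200.1 218.6 [ 0.5156 -0.08    0.062 ]
scene [ 58  31  12  20 132] 235.2 226.3 [ 0.6008 -0.038   0.062 ]
scene [15 42  7  6 38] 188.0 229.4 [ 0.5164 -0.1243  0.062 ]
adapter [ 0.553 -0.054  0.08 ]
cap [ 0.567 -0.134  0.067]
c1 [0.469 0.101 0.05 ]
c2 [ 0.481 -0.21   0.05 ]
c3 [ 0.662 -0.2    0.05 ]
c4 [0.652 0.102 0.05 ]
```

View pics/crop.png

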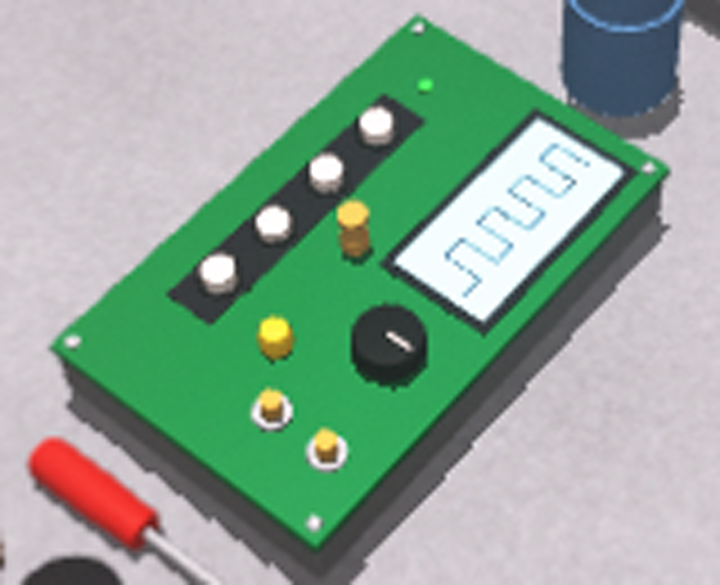

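Call:
step_arm --deltas '[{"tx": -0.03, "ty": 0.045, "turn": -4}, {"tx": -0.06, "ty": 0.09, "turn": -8}, {"tx": -0.095, "ty": 0.142, "turn": -12}, {"tx": -0.13, "ty": 0.195, "turn": -16}, {"tx": -0.165, "ty": 0.247, "turn": -20}, {"tx": -0.2, "ty": 0.3, "turn": -23.6}, {"tx": -0.23, "ty": 0.345, "turn": -23.6}, {"tx": -0.255, "ty": 0.382, "turn": -23.6}]' --jaw 1 --force 40

```text
schema error: expected keys tx, ty, tz, turn
```

Call:
step_arm --deltas '[{"tx": -0.03, "ty": 0.045, "tz": 0, "turn": -4}, {"tx": -0.06, "ty": 0.09, "tz": 0, "turn": -8}, {"tx": -0.095, "ty": 0.142, "tz": 0, "turn": -12}, {"tx": -0.13, "ty": 0.195, "tz": 0, "turn": -16}, {"tx": -0.165, "ty": 0.247, "tz": 0, "turn": -20}, {"tx": -0.2, "ty": 0.3, "tz": 0, "turn": -23.6}, {"tx": -0.23, "ty": 0.345, "tz": 0, "turn": -23.6}, {"tx": -0.255, "ty": 0.382, "tz": 0, "turn": -23.6}]' --jaw 1 --force 40

```text
clock: 1.1
eef_pos: [0.4588, 0.0916, 0.2309]
tool_rot: [[0.002, 1.0, -0.001], [1.0, -0.002, -0.001], [-0.001, -0.001, -1.0]]
wrist_force: [0.8, -0.0, 0.9]
grip_width: 0.002
```

Call:
step_arm --deltas '[{"tx": -0.03, "ty": 0.02, "tz": 0.03, "turn": 0}, {"tx": -0.06, "ty": 0.04, "tz": 0.06, "turn": 0}, {"tx": -0.0776, "ty": 0.051, "tz": 0.1, "turn": 0}, {"tx": -0.0776, "ty": 0.051, "tz": 0.14, "turn": 0}, {"tx": -0.0776, "ty": 0.051, "tz": 0.152, "turn": 0}, {"tx": -0.0776, "ty": 0.051, "tz": 0.155, "turn": 0}, {"tx": -0.0776, "ty": 0.051, "tz": 0.155, "turn": 0}]'

```text
clock: 1.98
eef_pos: [0.5103, 0.0139, 0.0771]
tool_rot: [[0.002, 1.0, 0.001], [1.0, -0.002, -0.001], [-0.001, 0.001, -1.0]]
wrist_force: [-0.5, -0.5, -1.1]
grip_width: -0.003
```

Run:
```python
from h import *
im=snapshot("scene"); cv2.imwrite("pics/s1.png",cv2.resize(im[120:270,120:320],None,fx=4,fy=4,interpolation=2))
im=snapshot("top"); cv2.imwrite("pics/t1.png",cv2.resize(im[140:260,220:390],None,fx=4,fy=4,interpolation=2))
o=observe();print(o['clock'],o['eef_pos'],o['wrist_force'])
```

```text
2.075 [0.51050272 0.01384392 0.07721834] [-0.13171512 -0.27431419  0.59781226]
```

View pics/s1.png

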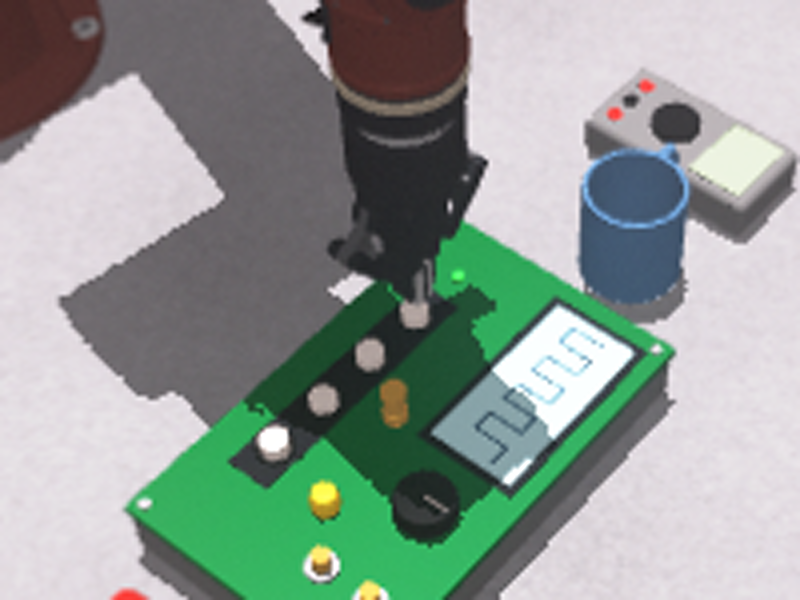

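View pics/t1.png

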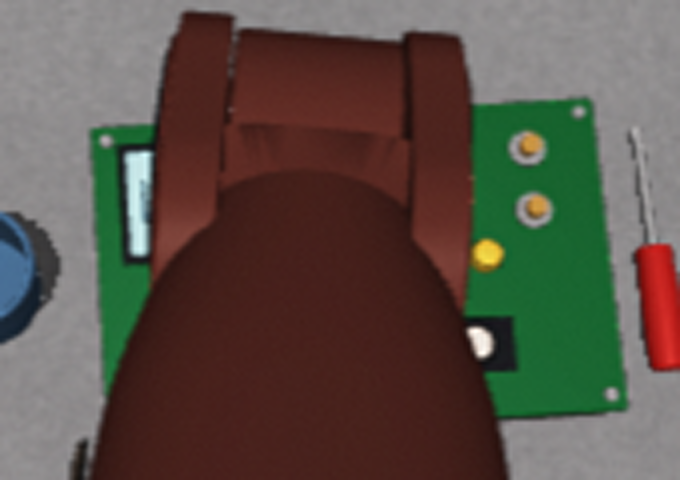

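Call:
step_arm --deltas '[{"tx": 0, "ty": 0, "tz": 0.008, "turn": 0}, {"tx": 0, "ty": 0, "tz": 0.012, "turn": 0}, {"tx": 0, "ty": 0, "tz": 0.0145, "turn": 0}, {"tx": 0, "ty": 0, "tz": 0.0155, "turn": 0}, {"tx": 0, "ty": 0, "tz": 0.0155, "turn": 0}]'

```text
clock: 2.7
eef_pos: [0.5103, 0.0139, 0.0617]
tool_rot: [[0.002, 1.0, 0.001], [1.0, -0.002, -0.001], [-0.001, 0.001, -1.0]]
wrist_force: [-1.4, 0.3, 2.4]
grip_width: 0.001
```

Call:
step_arm --deltas '[{"tx": 0, "ty": 0, "tz": 0.001, "turn": 0}, {"tx": 0, "ty": 0, "tz": 0.001, "turn": 0}]'

```text
clock: 2.95
eef_pos: [0.5103, 0.0139, 0.0608]
tool_rot: [[0.002, 1.0, 0.001], [1.0, -0.002, -0.001], [-0.001, 0.001, -1.0]]
wrist_force: [-1.0, -0.9, 3.0]
grip_width: 0.001
```

K1 meets the finger at 62 mm and gives about 3 N, so it is up. Next is K2.

Call:
step_arm --deltas '[{"tx": 0, "ty": 0, "tz": -0.012, "turn": 0}, {"tx": -0.023, "ty": 0.0, "tz": -0.015, "turn": 0}, {"tx": -0.046, "ty": 0.001, "tz": -0.013, "turn": 0}, {"tx": -0.046, "ty": 0.001, "tz": -0.005, "turn": 0}, {"tx": -0.046, "ty": 0.001, "tz": -0.002, "turn": 0}, {"tx": -0.046, "ty": 0.001, "tz": -0.0005, "turn": 0}, {"tx": -0.046, "ty": 0.001, "tz": 0, "turn": 0}, {"tx": -0.046, "ty": 0.001, "tz": 0, "turn": 0}]'

```text
clock: 3.95
eef_pos: [0.5109, -0.0316, 0.0609]
tool_rot: [[0.001, 1.0, 0.001], [1.0, -0.001, -0.001], [-0.001, 0.001, -1.0]]
wrist_force: [-2.9, 1.2, 3.6]
grip_width: 0.003
```

Call:
step_arm --deltas '[{"tx": 0, "ty": 0, "tz": -0.012, "turn": 0}, {"tx": -0.023, "ty": 0.0, "tz": -0.015, "turn": 0}, {"tx": -0.046, "ty": 0.002, "tz": -0.013, "turn": 0}, {"tx": -0.046, "ty": 0.002, "tz": -0.005, "turn": 0}, {"tx": -0.046, "ty": 0.002, "tz": -0.002, "turn": 0}, {"tx": -0.046, "ty": 0.002, "tz": -0.0005, "turn": 0}, {"tx": -0.046, "ty": 0.002, "tz": 0, "turn": 0}, {"tx": -0.046, "ty": 0.002, "tz": 0, "turn": 0}]'

```text
clock: 4.95
eef_pos: [0.5129, -0.0773, 0.061]
tool_rot: [[0.001, 1.0, 0.001], [1.0, -0.001, -0.001], [-0.001, 0.001, -1.0]]
wrist_force: [-0.8, -0.1, -0.1]
grip_width: -0.004
```

Call:
step_arm --deltas '[{"tx": 0, "ty": 0, "tz": 0.001, "turn": 0}, {"tx": 0, "ty": 0, "tz": 0.0015, "turn": 0}, {"tx": 0, "ty": 0, "tz": 0.0015, "turn": 0}]'

```text
clock: 5.32
eef_pos: [0.5129, -0.0773, 0.0594]
tool_rot: [[0.001, 1.0, 0.001], [1.0, -0.001, -0.001], [-0.001, 0.001, -1.0]]
wrist_force: [0.9, 0.5, 0.5]
grip_width: -0.005
```

Call:
step_arm --deltas '[{"tx": 0, "ty": 0, "tz": 0.001, "turn": 0}, {"tx": 0, "ty": 0, "tz": 0.001, "turn": 0}]'

```text
clock: 5.58
eef_pos: [0.5129, -0.0773, 0.0585]
tool_rot: [[0.001, 1.0, 0.001], [1.0, -0.001, -0.001], [-0.001, 0.001, -1.0]]
wrist_force: [-1.6, 0.2, 2.8]
grip_width: 0.002
```

K3 gives no force until 58.5 mm, so it is the latched key. I'll press it in.

Call:
step_arm --deltas '[{"tx": 0, "ty": 0, "tz": 0.001, "turn": 0}, {"tx": 0, "ty": 0, "tz": 0.002, "turn": 0}, {"tx": 0, "ty": 0, "tz": 0.003, "turn": 0}, {"tx": 0, "ty": 0, "tz": 0.0035, "turn": 0}, {"tx": 0, "ty": 0, "tz": 0.0035, "turn": 0}]'

```text
clock: 6.2
eef_pos: [0.513, -0.0773, 0.0554]
tool_rot: [[0.001, 1.0, 0.001], [1.0, -0.001, -0.001], [-0.001, 0.001, -1.0]]
wrist_force: [-2.7, 1.1, 7.5]
grip_width: 0.001
```

Call:
step_arm --deltas '[{"tx": 0, "ty": 0, "tz": 0.0005, "turn": 0}, {"tx": 0, "ty": 0, "tz": 0.0005, "turn": 0}, {"tx": 0, "ty": 0, "tz": -0.005, "turn": 0}, {"tx": 0, "ty": 0, "tz": -0.012, "turn": 0}, {"tx": 0, "ty": 0, "tz": -0.015, "turn": 0}, {"tx": 0, "ty": 0, "tz": -0.015, "turn": 0}]'

```text
clock: 6.95
eef_pos: [0.5131, -0.0774, 0.0705]
tool_rot: [[0.001, 1.0, 0.001], [1.0, -0.001, -0.001], [-0.001, 0.001, -1.0]]
wrist_force: [1.1, -0.4, 0.5]
grip_width: -0.0
```

Call:
step_arm --deltas '[{"tx": 0, "ty": 0, "tz": 0.005, "turn": 0}, {"tx": 0, "ty": 0, "tz": 0.008, "turn": 0}, {"tx": 0, "ty": 0, "tz": 0.0093, "turn": 0}, {"tx": 0, "ty": 0, "tz": 0.0095, "turn": 0}, {"tx": 0, "ty": 0, "tz": 0.0095, "turn": 0}]'

```text
clock: 7.58
eef_pos: [0.5127, -0.0773, 0.061]
tool_rot: [[0.001, 1.0, 0.001], [1.0, -0.001, -0.001], [-0.001, 0.001, -1.0]]
wrist_force: [-2.5, 0.6, 2.0]
grip_width: 0.002
```

K3 now resists at 61 mm, so it has come up. I'll tap K4 (0.515, -0.1235) to confirm it, then retreat.

Call:
step_arm --deltas '[{"tx": 0, "ty": 0, "tz": -0.012, "turn": 0}, {"tx": -0.023, "ty": 0.0, "tz": -0.015, "turn": 0}, {"tx": -0.046, "ty": 0.002, "tz": -0.013, "turn": 0}, {"tx": -0.046, "ty": 0.002, "tz": -0.005, "turn": 0}, {"tx": -0.046, "ty": 0.002, "tz": -0.002, "turn": 0}, {"tx": -0.046, "ty": 0.002, "tz": -0.0005, "turn": 0}, {"tx": -0.046, "ty": 0.002, "tz": 0, "turn": 0}, {"tx": -0.046, "ty": 0.002, "tz": 0, "turn": 0}]'

```text
clock: 8.57
eef_pos: [0.5145, -0.1228, 0.0611]
tool_rot: [[0.0, 1.0, 0.0], [1.0, -0.0, -0.0], [-0.0, 0.0, -1.0]]
wrist_force: [-3.1, 1.2, 2.3]
grip_width: -0.002
```

Call:
step_arm --deltas '[{"tx": 0, "ty": 0, "tz": -0.015, "turn": 0}, {"tx": 0, "ty": 0, "tz": -0.05, "turn": 0}, {"tx": 0, "ty": 0, "tz": -0.1, "turn": 0}, {"tx": 0, "ty": -0.05, "tz": -0.13, "turn": 0}, {"tx": 0.0, "ty": -0.1, "tz": -0.15, "turn": 0}, {"tx": 0.0, "ty": -0.15, "tz": -0.15, "turn": 0}, {"tx": 0.0, "ty": -0.18, "tz": -0.15, "turn": 0}, {"tx": 0.0, "ty": -0.18, "tz": -0.15, "turn": 0}]'

```text
clock: 9.57
eef_pos: [0.3333, -0.1226, 0.2122]
tool_rot: [[0.002, 1.0, 0.002], [1.0, -0.002, -0.001], [-0.001, 0.002, -1.0]]
wrist_force: [0.5, -0.6, -0.3]
grip_width: -0.002
```

Run:
```python
from h import *
im=snapshot("scene"); cv2.imwrite("pics/s2.png",im)
im=snapshot("top"); cv2.imwrite("pics/t2.png",im)
o=observe();print(o['clock'],o['eef_pos'],o['wrist_force'])
```

```text
9.675 [ 0.33524722 -0.12312028  0.21205829] [0.51485418 1.19171943 0.38187896]
```

View pics/s2.png

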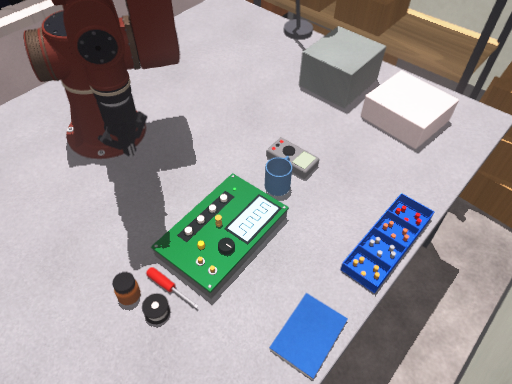

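View pics/t2.png

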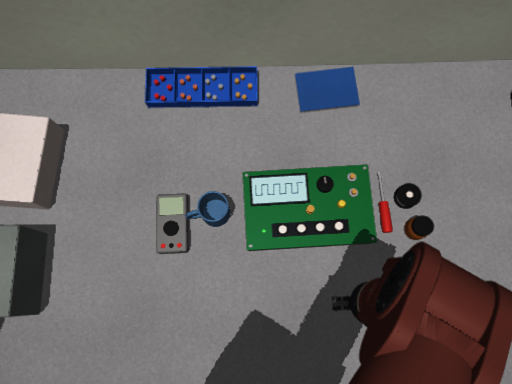

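The arm is clear of everything. The keys (top view 283–339, ~228), adapter (310,209), cap (342,204), mug, meter, spool, jar and screwdriver are at the same pixels as before. I'm handing in.

```bash
python3 -c "
from plant import *
print(job_done())"
```

```text
the job is handed in; nothing more can be done
None
```

The latched key was the third from the robot's left, near (0.513, -0.078). I pressed it in until it let go, and all four keys now test as up. The job is handed in, and no verdict was reported.

- **Finding it:** The first two keys met the fingertip at about 62 mm and pushed back with 3–3.6 N at 61 mm, so they were up. The third gave nothing at 61 or 59.4 mm and only met the finger at 58.5 mm.
- **Releasing it:** I pressed the third key to 55.4 mm, where it pushed back with about 7.5 N, then about 0.5 mm further by command, and lifted off.
- **Last checks:** Tapped again at 61 mm, the third key pushed back with 2.0 N. The fourth key gave 2.3 N at the same height. Both readings are a little below the expected 3.3 N or so, but force noise was about ±1 N, so both count as up. I did not go back to the first two keys afterwards. Taps on them and on the fourth key stayed near 1 mm deep.
- **Surroundings:** The final pictures show the loose things at the same pixels as at the start. The arm has backed off to z = 0.21 m and touches nothing. The clock stood at about 9.7 s.

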